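# Tuck a screening plate under the lapped cover and hold it flat on the interlock

### The job

First press the interlock plunger in the open window of the instrument base down to its stop with the bare fingers, to check that it moves freely, and let it rise. Then take the loose screening plate by its pull and tuck its leading edge well under the free lip of the lapped cover, square and centred, without lifting the cover, and press the plate down so that it lies flat on the deck over the window with the plunger pushed in. Finish while still holding the plate pressed flat, and leave the mug, meter, bin and phone where they are.

Things in the scene. Friction and masses are not known exactly. Their poses are not given: they have to be found in the camera images.
- chassis: Fixed grey instrument base 260 (x) x 150 (y) x 35 mm high; its top is the deck. Origin: centre of underside. In its frame: open window x 0 to 80, y -32 to 32 mm, circuit board 21 mm down; the cover lies over the -x half and the mouth under its lip faces +x, so the plate goes in towards -x. A fixed stop bar under the cover has its face at x = -60 mm (40 mm inside the lip)
- window (a point): Centre of the window at deck height (35 mm above the bench), on the chassis; same axes as the chassis
- lip (a point): Middle of the lower edge of the cover's free lip. The cover is a 3 mm steel sheet 126 mm wide (y), hinged 98 mm from the lip at its -x end; at rest it is level, its underside 10 mm above the deck (45 mm above the bench), the lip at chassis x = -20 mm, y = 0
- cover (a joint): Cover hinge, rad: 0 = resting level, grows as the lip is lifted (0.01 rad lifts the lip 1 mm). Only its weight (0.3 kg) holds it down, about 1.5 N at the lip
- plunger_head (a point): Centre of the top of the interlock plunger's flat round steel head, 18 mm across, in the window at chassis x = 45 mm, y = 0; untouched it stands 6 mm above the deck (41 mm above the bench)
- plunger (a joint): Plunger travel, m: 0 = up, 0.0065 = at its stop (head 0.5 mm below the deck), 0.006 = head level with the deck. A spring pushes it up: 2 N to start, 4 N at the stop
- pull (a point): Centre of the plate's pull, a black upright block 12 (x) x 36 (y) x 36 mm high; grasp it across the 12 mm from above. Axes are the plate's, z up. 21 mm above the plate's underside, 90 mm from the leading edge. The plate is a loose aluminium sheet 140 (x) x 100 (y) x 3 mm, 0.14 kg, starting flat on the bench; the pull is 20 mm to +x of its middle
- edge (a point): Middle of the plate's leading edge (1.5 mm above its underside), the 100 mm edge at the plate's -x end, farther from the pull; axes as the pull. Tucked and square, the plate's axes match the chassis'; about 25 mm under the lip is right (edge at chassis x = -45 mm)
- mug: White mug, 76 mm across, 90 mm high, loose bystander; origin at the centre of its underside
- meter: Yellow hand-held multimeter, 185 x 90 x 37 mm lying flat, loose bystander; origin at the centre of its underside
- bin: Blue open small-parts bin, 80 x 90 x 66 mm, loose bystander; origin at the centre of its underside
- phone: Black phone, 150 x 74 x 9 mm lying flat, loose bystander; origin at the centre of its underside
There are look-alikes about, which are no part of the job. What is shaped like the part that bears pull but blue, orange or red is not meant.

How it is judged:
On the way, in this order (a step that is already met when the one before it is completed fails the run):
1. the fingers themselves press the plunger down to its stop (at least 5.8 of 6.5 mm) (value of joint plunger above 0.0058 m and contact force between the fingers and plunger above 0.5 N), for 0.05 s.
2. the plunger rises again (less than 1.5 mm in) (value of joint plunger below 0.0015 m), for 0.1 s.
3. the held plate's leading edge is tucked under the lip, at least 10 mm in, square and centred (x of edge in the frame of chassis between -0.059 and -0.03 m and y of edge in the frame of chassis between -0.013 and 0.013 m and z of edge in the frame of chassis below 0.044 m and angle between the x axis of edge and the x axis of chassis, either way round below 0.13 rad and contact force between the fingers and plate above 0.5 N), for 0.1 s.
At the end, for the whole second after the job is handed in: Leading edge 10 to 39 mm under the lip, centred within 13 mm, square within 0.13 rad; plate flat (tilt under 0.04 rad, under 2.5 mm high) and still; plunger in by over 4.5 mm; fingers on the plate with over 1 N; lip raised less than 3 mm (x of edge in the frame of chassis between -0.059 and -0.03 m and y of edge in the frame of chassis between -0.013 and 0.013 m and z of edge in the frame of chassis below 0.044 m and angle between the x axis of edge and the x axis of chassis, either way round below 0.13 rad and z of pull in the frame of chassis below 0.0585 m and angle between pull's own z axis and vertical below 0.04 rad and value of joint plunger above 0.0045 m and contact force between the fingers and plate above 1 N and value of joint cover below 0.03 rad and linear speed of plate below 0.02 m/s); the arm keeps its last pose, push and grip.
It fails at once if the cover's lip is lifted by more than 6 mm (value of joint cover above 0.06 rad).
It fails at once if the mug is shifted by more than 30 mm (distance of mug from where it was at the start of the episode above 0.03 m).
It fails at once if the meter is shifted by more than 30 mm (distance of meter from where it was at the start of the episode above 0.03 m).
It fails at once if the bin is shifted by more than 30 mm (distance of bin from where it was at the start of the episode above 0.03 m).
It fails at once if the phone is shifted by more than 30 mm (distance of phone from where it was at the start of the episode above 0.03 m).
It also fails if it takes over 51 s, if anything falls off the work surface, if the arm or the gripper's body presses on something with over 40 N, if the wrist force passes 120 N, or if a joint passes its speed limit or range.

### The arm

A 7-joint arm with a two-finger parallel gripper is mounted at the origin on the work surface. World frame = base frame: x ahead of the robot, y to its left, z up, the work surface at z = 0. Lengths are in m, angles in rad, forces in N, time in s.
With the tool pointing down it reaches from about 0.425 to 0.95 m from the base axis. Payload 16.7 kg.
Tool frame: the origin (TCP) lies on the centre line of the jaws, within the pads' length; the fingertips stand 25 mm ahead of it and the grasp point (between the pads) lies 6 mm ahead of it; z points along the fingers, x is the direction in which the jaws open and shut, and the axes are right-handed (so a half turn about z gives the same grasp; the last joint's range is limited). The gripper opens to 94 mm and grips with 3 to 60 N. Pads are 16 mm wide; open, the fingers measure 119 mm over their backs; the gripper's body (75 mm by 177 mm) begins 78 mm behind the grasp point.
Start: joints at [-1.321, 0.426, 0.074, 1.606, -0.034, 1.111, -0.067], TCP at [0.262, 0.622, 0.23] pointing down, gripper open.
Joint ranges: [-2.85, 2.85], [-0.5, 2.14], [-1.23, 1.37], [0.21, 2.46], [-1.02, 4.16], [0.16, 2.05], [-2.73, 2.73]. Speed limits (rad/s): [1.89, 1.89, 2.39, 2.39, 3.01, 3.01, 3.01].

### API

Orientations are given as a rotation vector (axis times angle).
In Python, from station import status, eyes, arm gives the robot as it stands.
- The arm moves only by the tool jog_arm, never from a script. Its argument "steps" is a list of rows, each a list of 3 entries, a list of its own where there are three numbers: the shift along the tool's x, y, z in units of 40 mm (1.0 is 40 mm), then the turn about the tool's z in units of 6 degrees (1.0 is 6 degrees), then the opening in per cent of the stroke, from 0 (shut) to 100 (fully open). In form: [[[tx, ty, tz], yaw, claw], ...]. A call has 1 to 5 rows; each row is the pose to reach, as a shift and turn from the pose commanded when the call began, along the tool's axes at that moment; what a row does not reach only later rows make up. A row lasts 1/12 s, in which the tool goes at most 41.7 mm and 7.16 degrees, less where a joint would pass 70% of its speed; a pose out of reach is approached as far as the arm can. A call with a gripper value outside its range is refused whole. The fingers move at their own pace and stop on an object; "newtons" is the grip in N (left out, the last holds). Time passes only in rows, so rows that repeat a pose let the fingers close. It gives the time, the measured TCP pose, the force and the opening at its end, in the units of the state.
- status.sense(): the state, without advancing time (a new reading comes with each control period).
- eyes.get_image(name): name is "side" or "top" or "wrist"; returns (picture, depth): 420x560x3 uint8, red, green, blue; 420x560 float32, m along the optical axis (not along the pixel's ray), 0 where there is no reading.
- eyes.get_calibration(name): a dict with "mtx" (3x3 intrinsics, pixels), "dist" ([k1, k2, p1, p2, k3] as OpenCV has them; the pictures are not rectified), "camera_from_world" (4x4, takes a point from world to camera coordinates). Camera axes: x right, y down, z forward; pixel columns grow to the right and rows downward; lengths in m; the calibration is good to about 2 mm. A picture is of the moment at which its call begins: read the wrist's pose just before it. get_calibration takes no time and is no camera call; for the wrist camera it gives the pose at the moment of the call.
- arm.sign_off(): hands the job in, once; it reports no verdict.
The state is a dict: "t": time; "q": joint angles; "qvel": joint speeds; "effort": joint torques, N m; "eef_pos": TCP position; "eef_rot": TCP orientation; "force": force on the tool from outside, world axes, zero at the start; "torque": the same for the moment, N m; "finger_gap": finger opening in m.
Only numpy, scipy, OpenCV 4.12 (cv2) and the standard library are available. Lean on these libraries where they do the work, as an engineer would, in place of code of your own. Each camera call takes 0.05 s, during which the arm holds its last target. There are 200 camera calls.

## Working session

There is one attempt and no reset: what is moved stays moved. The work goes in short steps, Python scripts to look and compute and a tool call to move; the robot and the scene stay as the last step left them, time stands still between calls to the robot, and variables do not carry over. Pictures are saved under pics/ and viewed, on a budget of 10 in all, crops included, one or two more only if the job needs it, and the job is handed in when it is done.

Besides the shell and the picture viewer there is one more tool, called by a JSON object that holds its "method" and its "body". jog_arm: Moves the arm, as the interface text tells. Its arguments: {"type":"object","properties":{"steps":{"type":"array"},"newtons":{"type":"number"}},"required":["steps"]}

```bash
ls; mkdir -p pics; cat > h.py <<'E'
import numpy as np,cv2,sys
sys.path.insert(0,'.')
from station import status,eyes,arm
def grab(n):
    c=eyes.get_calibration(n); im,d=eyes.get_image(n); return im,d,c
def save(im,name): cv2.imwrite('pics/'+name,cv2.cvtColor(im,cv2.COLOR_RGB2BGR))
def ray(c,uv):
    p=cv2.undistortPoints(np.array(uv,float).reshape(-1,1,2),np.array(c['mtx']),np.array(c['dist'])).reshape(-1,2)
    T=np.array(c['camera_from_world']);R=T[:3,:3];o=-R.T@T[:3,3]
    return o,np.c_[p,np.ones(len(p))]@R
def plane(c,uv,z):
    o,d=ray(c,uv); return o+d*((z-o[2])/d[:,2])[:,None]
def proj(c,P):
    T=np.array(c['camera_from_world'])
    return cv2.projectPoints(np.array(P,float).reshape(-1,3),cv2.Rodrigues(T[:3,:3])[0],T[:3,3],np.array(c['mtx']),np.array(c['dist']))[0].reshape(-1,2)
def depthpts(c,d,uv):
    uv=np.array(uv); o,r=ray(c,uv); z=d[uv[:,1].astype(int),uv[:,0].astype(int)]; return o+r*z[:,None]
E
python3 - <<'E'
from h import *
s=status.sense();print({k:np.round(v,3) for k,v in s.items()})
ims=[]
for n in('top','side'):
    im,d,c=grab(n);save(im,n+'0.png');np.savez('/tmp/'+n,im=im,d=d);print(n,np.round(c['camera_from_world'],3).tolist(),np.round(c['mtx'],1).tolist())
E
```

```text
pics
{'t': np.float64(0.0), 'q': array([-1.322,  0.427,  0.074,  1.607, -0.034,  1.111, -0.067]), 'qvel': array([-0.   ,  0.   ,  0.   ,  0.   , -0.   , -0.001,  0.   ]), 'effort': array([ 1.0000e-03, -9.3582e+01,  3.6680e+00, -4.5422e+01, -4.9000e-02,
        2.0000e-02,  0.0000e+00]), 'eef_pos': array([0.262, 0.622, 0.23 ]), 'eef_rot': array([ 2.617e+00,  1.737e+00, -2.000e-03]), 'force': array([0.175, 0.317, 0.066]), 'torque': array([ 0.015, -0.001,  0.041]), 'finger_gap': np.float64(0.094)}
top [[-0.023, -1.0, 0.01, 0.016], [-0.998, 0.022, -0.058, 0.511], [0.058, -0.012, -0.998, 1.564], [0.0, 0.0, 0.0, 1.0]] [[512.8, 0.0, 283.8], [0.0, 512.8, 209.4], [0.0, 0.0, 1.0]]
side [[0.929, -0.37, 0.011, -0.463], [-0.237, -0.617, -0.75, 0.154], [0.285, 0.694, -0.661, 1.032], [0.0, 0.0, 0.0, 1.0]] [[427.2, 0.0, 285.7], [0.0, 427.2, 213.1], [0.0, 0.0, 1.0]]
```

View pics/top0.png

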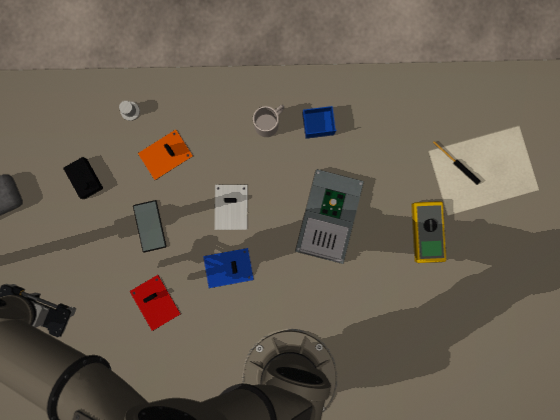

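View pics/side0.png

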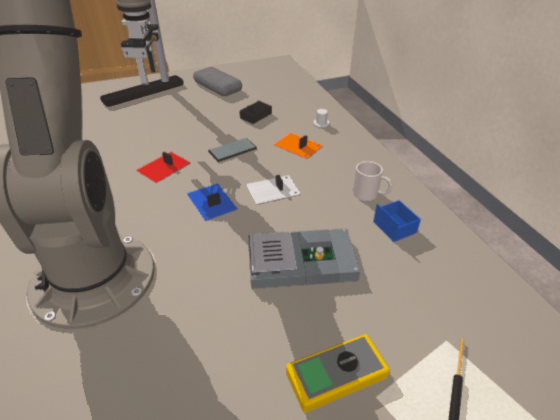

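Plate candidates in the top view are silver at (231,207), blue at (229,268), orange at (165,155) and red at (155,302). The silver one fits: it isn't an excluded colour and it carries a black pull at (230,200). The chassis is at (330,215), with the cover towards the robot and the window at (333,203). The bystanders are the mug (266,121), bin (319,122), meter (429,232) and phone (150,226).

```bash
python3 - <<'E'
from h import *
c=eyes.get_calibration('top');z=np.load('/tmp/top.npz');im,d=z['im'],z['d']
hsv=cv2.cvtColor(im,cv2.COLOR_RGB2HSV)
def comp(m,seed_box):
    m=m.astype(np.uint8)*255; x0,y0,x1,y1=seed_box; k=np.zeros_like(m);k[y0:y1,x0:x1]=m[y0:y1,x0:x1]
    cs,_=cv2.findContours(k,cv2.RETR_EXTERNAL,cv2.CHAIN_APPROX_NONE);return max(cs,key=cv2.contourArea)
# plate: bright, unsaturated
pts=[]
cn=comp((hsv[...,2]>125)&(hsv[...,1]<60),(205,175,258,238))
W=plane(c,cn.reshape(-1,2),.003)[:,:2]; print('plate',cv2.minAreaRect((W*1000).astype(np.float32)), cv2.minAreaRect(cn))
# chassis by depth height
vv,uu=np.mgrid[160:275,285:375];uv=np.c_[uu.ravel(),vv.ravel()]
P=depthpts(c,d,uv); h=P[:,2].reshape(vv.shape)
print('heights',np.round(h[::12,::10],3))
m=np.zeros(d.shape,bool);m[160:275,285:375]=(h>.02)&(h<.07)
cn=comp(m,(285,160,375,275));W=plane(c,cn.reshape(-1,2),.035)[:,:2];print('chassis',cv2.minAreaRect((W*1000).astype(np.float32)),cv2.minAreaRect(cn))
# window (green)
g=(hsv[...,0]>35)&(hsv[...,0]<90)&(hsv[...,1]>80)
cn=comp(g,(310,180,355,230));print('win',cv2.minAreaRect(cn),plane(c,[cv2.minAreaRect(cn)[0]],.014))
pk=comp((hsv[...,2]<60),(218,190,245,210));print('pull px',cv2.minAreaRect(pk),plane(c,[cv2.minAreaRect(pk)[0]],.039))
a=cv2.resize(im[170:240,200:270],None,fx=5,fy=5,interpolation=2);b=cv2.resize(im[160:270,290:370],(255,350),interpolation=2)
save(np.hstack([a,b]),'crop.png')
E
```

```text
plate ((524.43505859375, 168.91314697265625), (102.47273254394531, 139.65504455566406), 88.70730590820312) ((230.5, 206.5), (45.0, 33.0), 90.0)
heights [[-3.00e-03 -0.00e+00 -5.00e-03  4.00e-03  3.00e-03 -0.00e+00  5.00e-03
   0.00e+00  2.00e-03]
 [-1.00e-03 -6.00e-03 -2.00e-03  3.60e-02  3.60e-02 -1.00e-03 -4.00e-03
   2.00e-03 -2.00e-03]
 [ 4.00e-03  2.00e-03  0.00e+00  3.50e-02  3.50e-02  3.60e-02  3.60e-02
   3.50e-02  5.00e-03]
 [ 2.00e-03 -5.00e-03  6.00e-03  3.20e-02  1.00e-02  1.70e-02  4.20e-02
   3.90e-02 -1.00e-03]
 [-1.00e-03 -1.00e-03 -3.00e-03  3.70e-02  1.50e-02  1.30e-02  3.80e-02
   3.30e-02 -7.00e-03]
 [-4.00e-03  2.00e-03  2.90e-02  4.50e-02  4.10e-02  3.70e-02  3.40e-02
   5.00e-03  4.00e-03]
 [-0.00e+00  5.00e-03  4.40e-02  4.80e-02  1.59e+00  5.00e-02  4.90e-02
   1.00e-03  7.00e-03]
 [ 5.00e-03  6.00e-03  5.50e-02  4.90e-02  5.00e-02  4.60e-02  3.80e-02
  -2.00e-03  3.00e-03]
 [-5.00e-03 -7.00e-03 -3.00e-03  4.00e-02  5.60e-02  4.30e-02 -0.00e+00
   0.00e+00 -3.00e-03]
 [-5.00e-03 -2.00e-03  7.00e-03  5.00e-03  4.00e-03  5.00e-03 -7.00e-03
   2.00e-03 -2.00e-03]]
chassis ((487.18359375, -132.5460968017578), (150.5277862548828, 259.6265563964844), 74.26472473144531) ((328.9342956542969, 216.02969360351562), (49.54412078857422, 85.254638671875), 14.349332809448242)
win ((332.0588073730469, 203.2646942138672), (20.615528106689453, 25.708772659301758), 14.03624439239502) [[ 0.52665335 -0.14517755  0.014     ]]
pull px ((230.0, 200.0), (4.0, 12.0), 90.0) [[0.54167769 0.16670834 0.039     ]]
```

View pics/crop.png

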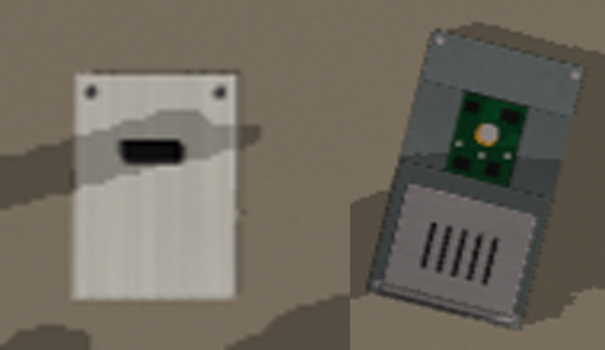

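The crop confirms the choice: a silver plate with a black pull at +x, and the chassis window showing the round plunger head. Next I'll go above the plate for a close look.

```bash
cat >> h.py <<'E'
from scipy.spatial.transform import Rotation as Ro
def head():
    R=Ro.from_rotvec(status.sense()['eef_rot']).as_matrix(); return np.degrees(np.arctan2(R[1,0],R[0,0]))
def go(x,y,z,hd):
    s=status.sense();R=Ro.from_rotvec(s['eef_rot']).as_matrix()
    v=R.T@(np.array([x,y,z])-s['eef_pos'])/.04
    print('t',round(s['t'],2),'pos',np.round(s['eef_pos'],4),'head',round(head(),2),'tilt',round(float(R[2,2]),4),'F',np.round(s['force'],1),'gap',round(s['finger_gap'],4),'-> shift',np.round(v,3),'yaw',round((head()-hd)/6,3))
E
python3 -c "
from h import *
go(.50,.17,.23,-1.3)"
```

```text
t 0.1 pos [0.262  0.6217 0.2299] head 67.15 tilt -1.0 F [-0.3 -0.9 -0.9] gap 0.094 -> shift [-8.096e+00  9.868e+00  6.000e-03] yaw 11.409
```

{"method": "jog_arm", "body": {"steps": [[[-0.64, 0.78, 0], 0, 100], [[-1.28, 1.56, 0], 0, 100], [[-1.92, 2.34, 0], 0, 100], [[-2.56, 3.12, 0], 0, 100], [[-3.2, 3.9, 0], 0, 100]]}}

```text
t: 0.52
eef_pos: [0.3566, 0.4415, 0.2302]
eef_rot: [2.617, 1.737, -0.001]
force: [1.1, 0.5, 0.3]
finger_gap: 0.0942
```

{"method": "jog_arm", "body": {"steps": [[[-0.64, 0.78, 0], 0, 100], [[-1.28, 1.56, 0], 0, 100], [[-1.92, 2.34, 0], 0, 100], [[-2.56, 3.12, 0], 0, 100], [[-3.2, 3.9, 0], 0, 100]]}}

```text
t: 0.93
eef_pos: [0.4506, 0.2629, 0.2305]
eef_rot: [-2.617, -1.737, 0.0]
force: [1.4, -0.1, 0.3]
finger_gap: 0.0942
```

{"method": "jog_arm", "body": {"steps": [[[-0.64, 0.78, 0], 1, 100], [[-1.28, 1.56, 0], 2, 100], [[-1.7, 2.07, 0], 3, 100], [[-1.7, 2.07, 0], 4, 100], [[-1.7, 2.07, 0], 5, 100]]}}

```text
t: 1.35
eef_pos: [0.5007, 0.168, 0.2303]
eef_rot: [2.982, 0.987, -0.001]
force: [-0.6, 0.5, -0.9]
finger_gap: 0.0941
```

{"method": "jog_arm", "body": {"steps": [[[0, 0, 0], 1.15, 100], [[0, 0, 0], 2.3, 100], [[0, 0, 0], 3.45, 100], [[0, 0, 0], 4.6, 100], [[0, 0, 0], 6.4, 100]]}}

```text
t: 1.77
eef_pos: [0.4999, 0.17, 0.2303]
eef_rot: [3.141, 0.056, -0.001]
force: [-0.2, -0.3, -1.1]
finger_gap: 0.0941
```

```bash
python3 - <<'E'
from h import *
im,d,c=grab('wrist');save(im,'w1.png');np.savez('/tmp/w1',im=im,d=d,c=c['camera_from_world'])
print(np.round(c['camera_from_world'],3).tolist(),np.round(c['mtx'],1).tolist())
print(proj(c,[[.544,.169,.039],[.454,.169,.003]]))
go(.5,.17,.23,-1.3)
E
```

```text
[[0.999, 0.035, -0.001, -0.504], [0.034, -0.967, 0.253, 0.121], [0.008, -0.253, -0.967, 0.43], [0.0, 0.0, 0.0, 1.0]] [[342.0, 0.0, 277.2], [0.0, 342.0, 207.7], [0.0, 0.0, 1.0]]
[[321.50789327 194.35749912]
 [238.41195695 184.78837722]]
t 1.82 pos [0.4999 0.17   0.2302] head 1.44 tilt -1.0 F [0.6 0.3 0.2] gap 0.0937 -> shift [0.003 0.001 0.006] yaw 0.457
```

View pics/w1.png

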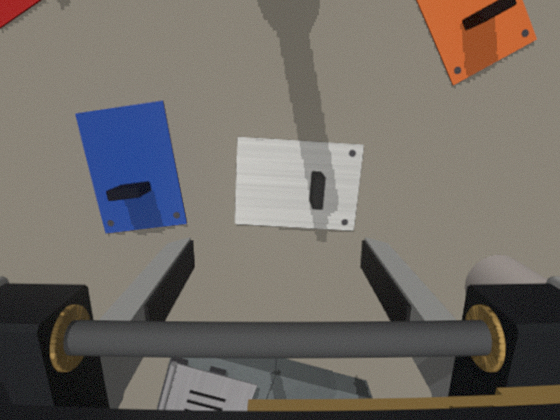

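The wrist view shows the silver plate with corners near (237,138), (363,147), (356,231) and (235,224), and the pull at (318,190). I'll measure it from these.

```bash
cat >> h.py <<'E'
def biggest(m,box=None):
    m=m.astype(np.uint8)*255
    if box is not None:
        k=np.zeros_like(m);x0,y0,x1,y1=box;k[y0:y1,x0:x1]=m[y0:y1,x0:x1];m=k
    m=cv2.morphologyEx(m,cv2.MORPH_OPEN,np.ones((3,3)))
    return max(cv2.findContours(m,cv2.RETR_EXTERNAL,cv2.CHAIN_APPROX_NONE)[0],key=cv2.contourArea).reshape(-1,2)
E
python3 - <<'E'
from h import *
z=np.load('/tmp/w1.npz');im=z['im'];c=eyes.get_calibration('wrist');hsv=cv2.cvtColor(im,cv2.COLOR_RGB2HSV)
cn=biggest((hsv[...,2]>140)&(hsv[...,1]<40),(215,120,385,238));h=cv2.convexHull(cn)
W=plane(c,h.reshape(-1,2),.003)[:,:2]*1000
r=cv2.minAreaRect(W.astype(np.float32));print(r,cv2.boundingRect(cn))
b=biggest(hsv[...,2]<40,(290,160,345,222))
# top face of pull at z .039: use depth
P=depthpts(c,z['d'],b);print('pull px',cv2.minAreaRect(b))
ys,xs=np.nonzero(np.pad(hsv[160:222,290:345,2]<40,0));uv=np.c_[xs+290,ys+160];P=depthpts(c,z['d'],uv)
t=P[P[:,2]>.03];print(len(t),np.median(t,0),t.min(0),t.max(0)); print(cv2.minAreaRect((t[:,:2]*1000).astype(np.float32)))
E
```

```text
((520.5491943359375, 171.28768920898438), (101.71593475341797, 141.3099365234375), 87.90640258789062) (234, 136, 130, 94)Traceback (most recent call last):
  File "<stdin>", line 6, in <module>
  File "h.py", line 30, in biggest
    return max(cv2.findContours(m,cv2.RETR_EXTERNAL,cv2.CHAIN_APPROX_NONE)[0],key=cv2.contourArea).reshape(-1,2)
           ~~~^^^^^^^^^^^^^^^^^^^^^^^^^^^^^^^^^^^^^^^^^^^^^^^^^^^^^^^^^^^^^^^^^^^^^^^^^^^^^^^^^^^^
ValueError: max() iterable argument is empty
```

{"method": "jog_arm", "body": {"steps": [[[0, 1, 0], 0, 100], [[0, 2, 0], 0, 100], [[0.2, 3, 0], 0, 100], [[0.4, 4, 0], 0, 100], [[0.5, 5, 0], 0, 100]]}}

```text
t: 2.23
eef_pos: [0.5287, -0.0306, 0.2306]
eef_rot: [-3.141, -0.072, -0.001]
force: [1.6, 0.9, 0.8]
finger_gap: 0.094
```

{"method": "jog_arm", "body": {"steps": [[[0, 1, 0.3], 0.6, 100], [[0, 2, 0.8], 1.2, 100], [[0.07, 2.885, 1.3], 1.8, 100], [[0.07, 2.885, 2], 2.4, 100], [[0.07, 2.885, 2], 2.82, 100]]}}

```text
t: 2.65
eef_pos: [0.5335, -0.1463, 0.1462]
eef_rot: [3.114, -0.403, -0.008]
force: [-1.6, 0.8, -1.5]
finger_gap: 0.0941
```

```bash
python3 - <<'E'
from h import *
im,d,c=grab('wrist');save(im,'w2.png');np.savez('/tmp/w2',im=im,d=d,c=c['camera_from_world'])
ch=np.array([.487,-.1325]);a=np.radians(-15.5);X=np.array([np.cos(a),np.sin(a)])
p=ch+.045*X;print(p,proj(c,[[*p,.041]]))
go(*p,.15,-15.5)
E
```

```text
[ 0.53036337 -0.14452573] [[275.72122136 212.67651024]]
t 2.7 pos [ 0.5342 -0.1452  0.1479] head -14.83 tilt -1.0 F [0.9 1.  0.4] gap 0.0937 -> shift [-0.098  0.007 -0.052] yaw 0.111
```

View pics/w2.png

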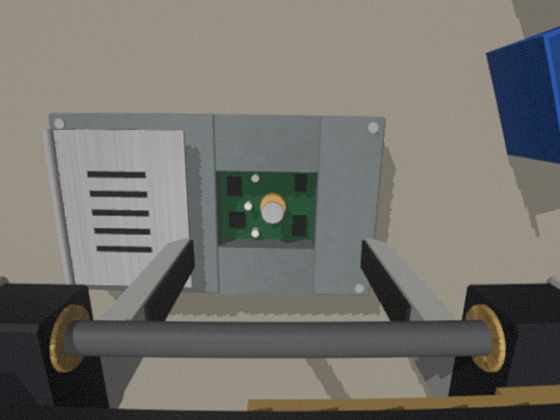

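The plunger head is at (272,212). The lip's right edge runs near (184,130) to (190,290). The deck's top edge runs (52,114) to (384,118), and its right edge (384,118) to (376,295).

```bash
python3 - <<'E'
from h import *
z=np.load('/tmp/w2.npz');im=z['im'];c=dict(eyes.get_calibration('wrist'));c['camera_from_world']=z['c'];hsv=cv2.cvtColor(im,cv2.COLOR_RGB2HSV)
g=cv2.cvtColor(im,cv2.COLOR_RGB2GRAY).astype(float)
gf=np.abs(cv2.Sobel(g,-1,1,0));gy=np.abs(cv2.Sobel(g,-1,0,1))
def line(pts,zz,n):
    W=plane(c,pts,zz)[:,:2];vx,vy,x,y=cv2.fitLine(W.astype(np.float32),cv2.DIST_HUBER,0,.001,.001).ravel();s=np.sign(vx) if abs(vx)>abs(vy) else np.sign(vy)
    print(n,'pt',np.round([x,y],4),'ang',round(np.degrees(np.arctan2(vy*s,vx*s)),2));return W
us=np.arange(70,370,4);top=[(u,108+np.argmax(gy[108:126,u])) for u in us];line(top,.035,'far edge')
vs=np.arange(135,235,4);line([(360+np.argmax(gf[v,360:395]),v) for v in vs],.035,'right edge')
line([(178+np.argmax(gf[v,178:196]),v) for v in vs],.048,'lip')
line([(208+np.argmax(gf[v,208:226]),v) for v in np.arange(175,240,4)],.035,'win left')
line([(308+np.argmax(gf[v,308:326]),v) for v in np.arange(175,225,4)],.035,'win right')
b=biggest((hsv[...,1]<60)&(hsv[...,2]>120),(255,195,290,228));print(cv2.minEnclosingCircle(b),plane(c,[cv2.minEnclosingCircle(b)[0]],.041))
E
```

```text
far edge pt [ 0.5208 -0.0636] ang -15.86
right edge pt [ 0.6211 -0.1569] ang 80.33
lip pt [ 0.471  -0.1034] ang 74.43
win left pt [ 0.4851 -0.1263] ang 73.71
win right pt [ 0.5653 -0.1394] ang 75.02
((271.8947448730469, 212.3157958984375), 11.1382417678833) [[ 0.52752232 -0.1434751   0.041     ]]
```

Measurements agree: chassis centre (0.4842, -0.1313), heading -15.7°, plunger (0.5275, -0.1435). Those put the lip at chassis x = -20.3 mm and the window edge at 0. Next I'll shut the gripper and press.

```bash
python3 -c "
from h import *
go(.5275,-.1435,.075,-15.7)"
```

```text
t 2.7 pos [ 0.5342 -0.1452  0.1479] head -14.83 tilt -1.0 F [0.9 1.  0.4] gap 0.0937 -> shift [-0.165 -0.002  1.824] yaw 0.145
```

{"method": "jog_arm", "body": {"steps": [[[-0.17, 0, 0], 0.15, 0], [[-0.17, 0, 0], 0.15, 0], [[-0.17, 0, 0.4], 0.15, 0], [[-0.17, 0, 0.8], 0.15, 0], [[-0.17, 0, 1.2], 0.15, 0]], "newtons": 10}}

```text
t: 3.12
eef_pos: [0.5302, -0.1415, 0.1031]
eef_rot: [-3.113, 0.415, -0.004]
force: [0.4, -0.3, 0.5]
finger_gap: 0.0637
```

{"method": "jog_arm", "body": {"steps": [[[0, 0, 0.3], 0, 0], [[0, 0, 0.5], 0, 0], [[0, 0, 0.6], 0, 0], [[0, 0, 0.6], 0, 0], [[0, 0, 0.6], 0, 0]]}}

```text
t: 3.53
eef_pos: [0.5296, -0.1424, 0.0789]
eef_rot: [3.113, -0.421, 0.001]
force: [-0.3, -0.2, 0.4]
finger_gap: 0.0309
```

```bash
python3 -c "
from h import *
go(.5275,-.1435,.0585,-15.7)"
```

```text
t 3.53 pos [ 0.5296 -0.1424  0.0789] head -15.41 tilt -1.0 F [-0.3 -0.2  0.4] gap 0.0309 -> shift [-0.045  0.04   0.511] yaw 0.048
```

{"method": "jog_arm", "body": {"steps": [[[-0.05, 0.04, 0], 0.05, 0], [[-0.05, 0.04, 0], 0.05, 0], [[-0.05, 0.04, 0], 0.05, 0], [[-0.05, 0.04, 0], 0.05, 0], [[-0.05, 0.04, 0.2], 0.05, 0]]}}

```text
t: 3.95
eef_pos: [0.5279, -0.1435, 0.0714]
eef_rot: [-3.112, 0.43, -0.003]
force: [0.8, -0.2, 1.1]
finger_gap: 0.0007
```

{"method": "jog_arm", "body": {"steps": [[[0, 0, 0.1], 0, 0], [[0, 0, 0.2], 0, 0], [[0, 0, 0.25], 0, 0], [[0, 0, 0.3], 0, 0], [[0, 0, 0.3], 0, 0]]}}

```text
t: 4.37
eef_pos: [0.5272, -0.1433, 0.0593]
eef_rot: [-3.111, 0.43, 0.0]
force: [-8.4, 5.2, 31.0]
finger_gap: 0.0005
```

```bash
python3 -c "
from h import *
go(.5275,-.1435,.0585,-15.7)"
```

```text
t 4.37 pos [ 0.5272 -0.1433  0.0593] head -15.75 tilt -1.0 F [-8.4  5.2 31. ] gap 0.0005 -> shift [0.008 0.003 0.02 ] yaw -0.008
```

31 N against a 4 N spring with the tip at 34.3 mm means the plunger is at its stop. I'll hold briefly, then rise.

{"method": "jog_arm", "body": {"steps": [[[0, 0, 0], 0, 0], [[0, 0, -0.3], 0, 0], [[0, 0, -1.0], 0, 0], [[0, 0, -2.0], 0, 0], [[0, 0, -3.0], 0, 30]]}}

```text
t: 4.78
eef_pos: [0.526, -0.1437, 0.1791]
eef_rot: [3.111, -0.431, -0.004]
force: [0.1, 0.8, 0.3]
finger_gap: 0.0044
```

{"method": "jog_arm", "body": {"steps": [[[0, 0, -0.8], 0, 60], [[0, -1, -0.8], 0, 60], [[0, -2, -0.8], 0, 60], [[0, -3, -0.8], 0, 60], [[0, -4, -0.8], 0, 60]]}}

```text
t: 5.2
eef_pos: [0.5705, 0.0123, 0.2107]
eef_rot: [-3.111, 0.431, -0.0]
force: [1.0, -1.1, 0.4]
finger_gap: 0.0367
```

```bash
python3 - <<'E'
from h import *
im,d,c=grab('top')
z=np.load('/tmp/top.npz')
save(cv2.resize(im[90:280,200:390],None,fx=3,fy=3),'t2.png')
go(.542,.170,.12,-2)
E
```

```text
t 5.25 pos [0.5724 0.0211 0.21  ] head -15.29 tilt -1.0 F [1.1 9.6 0.6] gap 0.0408 -> shift [-1.713 -3.384  2.258] yaw -2.215
```

{"method": "jog_arm", "body": {"steps": [[[-0.5, -0.9, 0], -0.7, 60], [[-0.9, -1.7, 0.2], -1.4, 60], [[-1.3, -2.5, 0.5], -2.2, 60], [[-1.71, -3.3, 1], -2.2, 60], [[-1.71, -3.38, 1.5], -2.2, 60]]}}

```text
t: 5.67
eef_pos: [0.5397, 0.166, 0.1496]
eef_rot: [-3.139, 0.058, 0.001]
force: [0.4, 1.2, -0.7]
finger_gap: 0.0561
```

```bash
python3 - <<'E'
from h import *
for _ in range(2): im,d,c=grab('wrist')
save(im,'w3.png');np.savez('/tmp/w3',im=im,d=d,c=c['camera_from_world'])
hsv=cv2.cvtColor(im,cv2.COLOR_RGB2HSV)
cn=biggest((hsv[...,2]>140)&(hsv[...,1]<40),(120,60,430,270));print(cv2.boundingRect(cn))
W=plane(c,cv2.convexHull(cn).reshape(-1,2),.003)[:,:2]*1000;print(cv2.minAreaRect(W.astype(np.float32)))
go(.542,.1695,.15,-2)
E
```

```text
(176, 136, 165, 113)
((520.7662963867188, 171.68174743652344), (100.78675079345703, 141.6876678466797), 88.58941650390625)
t 5.77 pos [0.5393 0.1604 0.1478] head -2.35 tilt -1.0 F [ 1.  -2.2 -0.3] gap 0.0566 -> shift [ 0.058 -0.23  -0.057] yaw -0.058
```

View pics/w3.png

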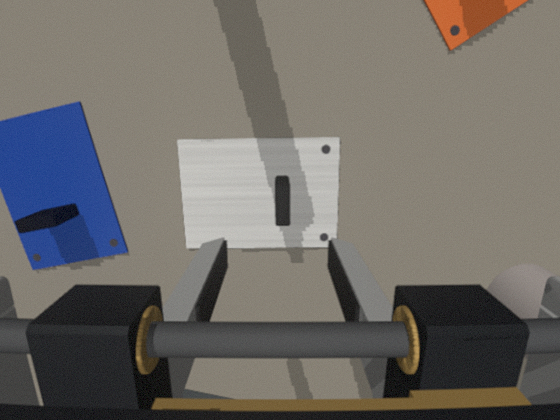

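The plate and pull are in view, with the pull's top at about (282,200), rows 177–225. I'll check it by ray and then descend.

```bash
python3 - <<'E'
from h import *
z=np.load('/tmp/w3.npz');im=z['im'];c=dict(eyes.get_calibration('wrist'));c['camera_from_world']=z['c']
m=im.max(2)<50
b=biggest(m,(265,165,300,235));print(cv2.boundingRect(b));x,y,w,h=cv2.boundingRect(b)
print(plane(c,[(x+w/2,y+h/2),(x+w/2,y),(x+w/2,y+h)],.039),plane(c,[(x+w/2,y)],.003))
go(.541,.1705,.08,-1.7)
E
```

```text
(280, 178, 8, 7)
[[0.54278714 0.18897873 0.039     ]
 [0.54287952 0.19172094 0.039     ]
 [0.54269435 0.18622265 0.039     ]] [[0.54320441 0.18551194 0.003     ]]
t 5.77 pos [0.5393 0.1604 0.1478] head -2.35 tilt -1.0 F [ 1.  -2.2 -0.3] gap 0.0566 -> shift [ 0.039 -0.258  1.693] yaw -0.108
```

{"method": "jog_arm", "body": {"steps": [[[0.07, -0.27, 0.5], -0.1, 60], [[0.07, -0.27, 1.2], -0.1, 60], [[0.07, -0.27, 1.9], -0.1, 60], [[0.07, -0.27, 2.5], -0.1, 60], [[0.07, -0.27, 2.85], -0.1, 60]]}}

```text
t: 6.18
eef_pos: [0.5444, 0.168, 0.0351]
eef_rot: [3.14, -0.056, -0.002]
force: [-0.5, -0.1, -0.8]
finger_gap: 0.0567
```

{"method": "jog_arm", "body": {"steps": [[[0, 0, 0], 0, 10], [[0, 0, 0], 0, 10], [[0, 0, 0], 0, 10], [[0, 0, 0], 0, 5], [[0, 0, 0], 0, 0]], "newtons": 30}}

```text
t: 6.6
eef_pos: [0.5453, 0.1701, 0.0377]
eef_rot: [-3.14, 0.053, -0.002]
force: [-0.3, 0.5, -0.5]
finger_gap: 0.0265
```

{"method": "jog_arm", "body": {"steps": [[[0, 0, 0], 0, 0], [[0, 0, 0], 0, 0], [[0, 0, 0], 0, 0], [[0, 0, 0], 0, 0], [[0, 0, 0], 0, 0]], "newtons": 40}}

```text
t: 7.02
eef_pos: [0.5446, 0.1702, 0.037]
eef_rot: [-3.141, 0.053, -0.0]
force: [-2.8, -0.9, 8.8]
finger_gap: 0.0119
```

```bash
python3 -c "
from h import *
go(.542,.171,.033,-1.7)"
```

```text
t 7.02 pos [0.5446 0.1702 0.037 ] head -1.92 tilt -1.0 F [-2.8 -0.9  8.8] gap 0.0119 -> shift [-0.067 -0.019  0.099] yaw -0.037
```

Grasped: the gap is 11.9 mm against the 12 mm pull. The plate's edge has to clear the 6 mm plunger, so I'll lower it in front of the lip with the edge already past the plunger, then slide it in. Lift first.

{"method": "jog_arm", "body": {"steps": [[[0, 0, -0.3], 0, 0], [[0, 0, -0.8], 0, 0], [[0, 0, -1.5], 0, 0], [[0, 0, -2.2], 0, 0], [[0, 0, -2.8], 0, 0]], "newtons": 50}}

```text
t: 7.43
eef_pos: [0.5446, 0.1696, 0.1508]
eef_rot: [-3.141, 0.054, -0.001]
force: [1.1, 0.7, -1.3]
finger_gap: 0.0115
```

{"method": "jog_arm", "body": {"steps": [[[0, 0.4, 0], 0, 0], [[0, 1.1, 0], 0, 0], [[0.2, 1.9, 0], 0, 0], [[0.2, 2.7, 0], 0, 0], [[0.2, 3.5, 0], 0, 0]]}}

```text
t: 7.85
eef_pos: [0.5478, 0.0284, 0.1493]
eef_rot: [-3.141, 0.053, -0.001]
force: [0.6, 0.1, -1.0]
finger_gap: 0.0115
```

{"method": "jog_arm", "body": {"steps": [[[0, 0.8, 0], 0.5, 0], [[0, 1.6, 0], 1, 0], [[0.2, 2.4, 0], 1.5, 0], [[0.2, 3.2, 0], 2, 0], [[0.2, 4.0, 0], 2.3, 0]]}}

```text
t: 8.27
eef_pos: [0.5503, -0.1319, 0.1493]
eef_rot: [-3.111, 0.435, -0.001]
force: [1.4, -0.4, -0.9]
finger_gap: 0.0118
```

{"method": "jog_arm", "body": {"steps": [[[0, 0.3, 0], 0, 0], [[0, 0.3, 0], 0, 0], [[0, 0.3, 0], 0, 0], [[0, 0.3, 0], 0, 0], [[0, 0.3, 0], 0, 0]]}}

```text
t: 8.68
eef_pos: [0.5475, -0.1404, 0.1486]
eef_rot: [-3.112, 0.427, 0.0]
force: [0.4, -0.1, -1.5]
finger_gap: 0.0119
```

```bash
python3 -c "
from h import *
go(.5631,-.1535,.10,-15.7)"
```

```text
t 8.68 pos [ 0.5475 -0.1404  0.1486] head -15.61 tilt -1.0 F [ 0.4 -0.1 -1.5] gap 0.0119 -> shift [0.465 0.211 1.215] yaw 0.015
```

{"method": "jog_arm", "body": {"steps": [[[0.2, 0.1, 0], 0, 0], [[0.47, 0.21, 0], 0, 0], [[0.47, 0.21, 0.4], 0, 0], [[0.47, 0.21, 0.9], 0, 0], [[0.47, 0.21, 1.21], 0, 0]]}}

```text
t: 9.1
eef_pos: [0.5635, -0.1553, 0.0986]
eef_rot: [3.112, -0.429, -0.001]
force: [0.4, 0.4, -1.6]
finger_gap: 0.0115
```

{"method": "jog_arm", "body": {"steps": [[[0, 0, 0], 0, 0], [[0, 0, 0], 0, 0], [[0, 0, 0], 0, 0]]}}

```text
t: 9.35
eef_pos: [0.5635, -0.1555, 0.1007]
eef_rot: [3.112, -0.43, 0.001]
force: [0.8, 0.5, -0.8]
finger_gap: 0.0114
```

```bash
python3 - <<'E'
from h import *
go(.5631,-.1535,.10,-15.7)
im,d,c=grab('wrist');np.savez('/tmp/w4',im=im,d=d,c=c['camera_from_world'])
im2,d2,c2=grab('side');a=cv2.resize(im2[200:320,220:400],(560,373))
save(np.vstack([im[:225],a]),'w4.png')
a=np.radians(-15.7);R=np.array([[np.cos(a),-np.sin(a)],[np.sin(a),np.cos(a)]])
print(proj(c,[[*(np.array([.4842,-.1313])+R@[-.02,y]),.048] for y in(.063,-.063)]))
E
```

```text
t 9.35 pos [ 0.5635 -0.1555  0.1007] head -15.74 tilt -1.0 F [ 0.8  0.5 -0.8] gap 0.0114 -> shift [-0.024 -0.046  0.019] yaw -0.007
[[108.73274195 134.03520131]
 [131.89637941 319.1733704 ]]
```

View pics/w4.png

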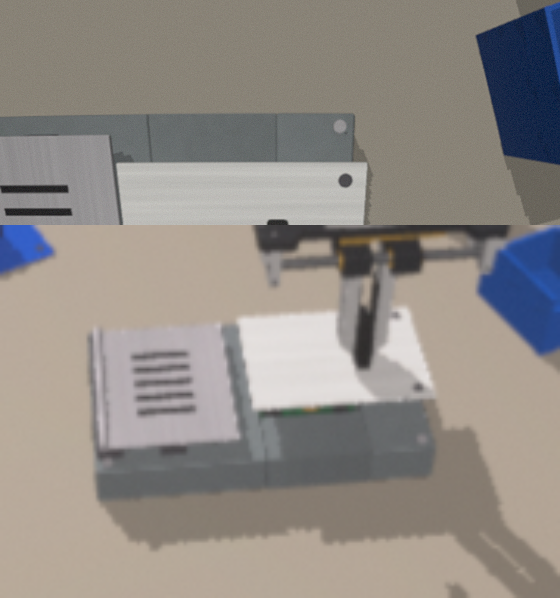

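The plate is held level. In the wrist view its leading-edge far corner is at (117,163), just beside the lip at (110,136), and its far edge runs along row 163. I'll measure both in the chassis frame.

```bash
python3 - <<'E'
from h import *
z=np.load('/tmp/w4.npz');im=z['im'];c=dict(eyes.get_calibration('wrist'));c['camera_from_world']=z['c']
g=cv2.cvtColor(im,cv2.COLOR_RGB2GRAY).astype(float);gx=cv2.Sobel(g,-1,1,0);gy=np.abs(cv2.Sobel(g,-1,0,1))
a=np.radians(-15.7);R=np.array([[np.cos(a),-np.sin(a)],[np.sin(a),np.cos(a)]]);o=np.array([.4842,-.1313])
def f(n,pts,zz):
    q=(plane(c,pts,zz)[:,:2]-o)@R*1000;print(n,np.round(np.median(q,0),1),'slope',np.round(np.polyfit(q[:,1],q[:,0],1)[0] if n!='far' else np.polyfit(q[:,0],q[:,1],1)[0],3))
zt=.0667
f('far',[(u,156+np.argmax(gy[156:172,u])) for u in range(130,340,5)],zt)
f('edge',[(112+np.argmax(gx[v,112:140]),v) for v in range(170,225,5)],zt)
f('lip',[(102+np.argmax(np.abs(gx[v,102:116])),v) for v in range(140,160,4)],.048)
f('deck',[(u,108+np.argmax(gy[108:120,u])) for u in range(130,340,5)],.035)
p=plane(c,[(345,180)],zt)[:,:2];print('hole',(p-o)@R)
s=status.sense();print('tcp',(s['eef_pos'][:2]-o)@R)
E
```

```text
far [56.6 48.1] slope -0.003
edge [-9.  29.6] slope 0.004
lip [-20.2  54.7] slope -0.011
deck [53.5 74.7] slope 11.134
hole [[0.11919837 0.03792304]]
tcp [ 0.08291721 -0.00165768]
```

Edge at chassis x = -9 mm (11 mm in front of the lip), y ≈ -2 mm, and square. I'll lower it onto the plunger.

{"method": "jog_arm", "body": {"steps": [[[0, -0.05, 0.15], 0, 0], [[0, -0.05, 0.3], 0, 0], [[0, -0.05, 0.45], 0, 0], [[0, -0.05, 0.55], 0, 0], [[0, -0.05, 0.6], 0, 0]]}}

```text
t: 9.87
eef_pos: [0.5633, -0.153, 0.0753]
eef_rot: [-3.112, 0.43, 0.001]
force: [-1.4, 1.6, 1.7]
finger_gap: 0.0117
```

{"method": "jog_arm", "body": {"steps": [[[0, 0, 0.05], 0, 0], [[0, 0, 0.07], 0, 0], [[0, 0, 0.07], 0, 0]]}}

```text
t: 10.12
eef_pos: [0.5634, -0.1532, 0.0732]
eef_rot: [-3.112, 0.43, 0.001]
force: [-0.8, 1.2, 1.0]
finger_gap: 0.0116
```

```bash
python3 - <<'E'
from h import *
go(.5275,-.1435,.0725,-15.7)
im,d,c=grab('side');save(cv2.resize(im[200:320,220:400],(720,480),interpolation=2),'s5.png')
E
```

```text
t 10.12 pos [ 0.5634 -0.1532  0.0732] head -15.74 tilt -1.0 F [-0.8  1.2  1. ] gap 0.0116 -> shift [-0.928  0.011  0.017] yaw -0.006
```

View pics/s5.png

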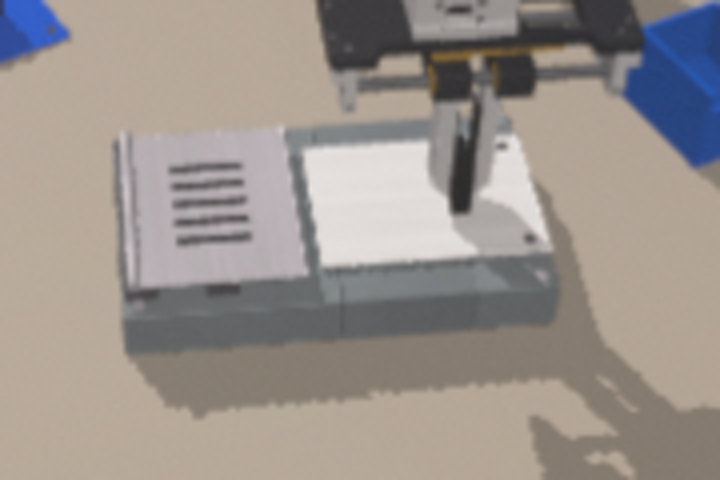

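The plate lies low and level in front of the lip (its edge at column ~305, the lip at ~300), and the roughly 2.5 N change fits the plunger. Slide in.

{"method": "jog_arm", "body": {"steps": [[[-0.08, 0, 0], 0, 0], [[-0.17, 0, 0], 0, 0], [[-0.26, 0, 0], 0, 0], [[-0.35, 0, 0], 0, 0], [[-0.44, 0, 0], 0, 0]]}}

```text
t: 10.58
eef_pos: [0.5463, -0.1484, 0.0735]
eef_rot: [3.112, -0.43, 0.001]
force: [1.6, -1.3, 2.1]
finger_gap: 0.0116
```

```bash
python3 - <<'E'
from h import *
go(.5275,-.1435,.072,-15.7)
im,d,c=grab('wrist');np.savez('/tmp/w6',im=im,d=d,c=c['camera_from_world']);
g=cv2.cvtColor(im,cv2.COLOR_RGB2GRAY).astype(float);gx=np.abs(cv2.Sobel(g,-1,1,0))
a=np.radians(-15.7);R=np.array([[np.cos(a),-np.sin(a)],[np.sin(a),np.cos(a)]]);o=np.array([.4842,-.1313])
p=proj(c,[[*(o+R@[-.02,y]),.048] for y in(.06,.04,.02,0)]);print(p)
for u,v in p:
    u,v=int(round(u)),int(round(v)); k=u-14+np.argmax(gx[v,u-14:u+15]); print(k,np.round(((plane(c,[(k,v)],.048)[:,:2]-o)@R),4))
E
```

```text
t 10.58 pos [ 0.5463 -0.1484  0.0735] head -15.74 tilt -1.0 F [ 1.6 -1.3  2.1] gap 0.0116 -> shift [-0.487  0.009  0.036] yaw -0.007
[[119.60941078 146.06606357]
 [123.7196239  183.50449993]
 [127.79442079 219.04815715]
 [131.80944294 252.72761602]]
119 [[-0.0203  0.06  ]]
126 [[-0.0188  0.0397]]
127 [[-0.0204  0.02  ]]
134 [[-0.0187 -0.0002]]
```

Forces are low and the lip hasn't moved, so I'll finish the slide and then press.

{"method": "jog_arm", "body": {"steps": [[[-0.1, 0, 0], 0, 0], [[-0.2, 0, 0], 0, 0], [[-0.3, 0, 0], 0, 0], [[-0.4, 0, 0], 0, 0], [[-0.48, 0.01, 0], 0, 0]]}}

```text
t: 11.05
eef_pos: [0.5275, -0.1434, 0.0733]
eef_rot: [-3.112, 0.43, 0.0]
force: [2.8, -0.4, 1.7]
finger_gap: 0.012
```

{"method": "jog_arm", "body": {"steps": [[[0, 0, 0.02], 0, 0], [[0, 0, 0.04], 0, 0], [[0, 0, 0.05], 0, 0], [[0, 0, 0.05], 0, 0]]}}

```text
t: 11.38
eef_pos: [0.5271, -0.1434, 0.0719]
eef_rot: [-3.111, 0.43, 0.003]
force: [-12.8, 3.4, 30.9]
finger_gap: 0.0115
```

```bash
python3 -c "
from h import *
go(.5275,-.1435,.071,-15.7)"
```

```text
t 11.38 pos [ 0.5271 -0.1434  0.0719] head -15.76 tilt -1.0 F [-12.8   3.4  30.9] gap 0.0115 -> shift [ 0.01  -0.001  0.022] yaw -0.009
```

31 N at TCP z = 0.0719 is the height expected for the plate flat on the deck (0.072). One last look.

```bash
python3 - <<'E'
from h import *
im2,_,_=grab('side')
im,d,c=grab('wrist')
g=cv2.cvtColor(im,cv2.COLOR_RGB2GRAY).astype(float);gx=np.abs(cv2.Sobel(g,-1,1,0));gy=np.abs(cv2.Sobel(g,-1,0,1))
a=np.radians(-15.7);R=np.array([[np.cos(a),-np.sin(a)],[np.sin(a),np.cos(a)]]);o=np.array([.4842,-.1313])
W=lambda x,y,z:[*(o+R@[x,y]),z]
def edge(name,pts,ax):
    r=[]
    for u,v in np.round(proj(c,pts)).astype(int):
        k=(u-12+np.argmax(gx[v,u-12:u+13]),v) if ax==0 else (u,v-12+np.argmax(gy[v-12:v+13,u]))
        r.append(((plane(c,[k],pts[0][2])[0,:2]-o)@R*1000))
    print(name,np.round(r,1).tolist())
edge('trail x (want 95)',[W(.095,y,.038) for y in(.045,.035,.025)],0)
edge('far y (want 50)',[W(x,.05,.038) for x in(0,.03,.06,.09)],1)
edge('lip x',[W(-.02,y,.048) for y in(.058,.02,0)],0)
save(np.vstack([im[80:300],cv2.resize(im2[200:320,220:400],(560,373),interpolation=2)]),'f.png')
go(.5275,-.1435,.072,-15.7)
E
```

```text
trail x (want 95) [[92.8, 44.9], [92.3, 35.2], [92.4, 24.8]]
far y (want 50) [[0.2, 50.0], [30.1, 49.9], [59.9, 49.8], [90.3, 49.9]]
lip x [[-20.2, 58.1], [-19.1, 20.1], [-20.3, 0.1]]
t 11.48 pos [ 0.5271 -0.1434  0.0719] head -15.75 tilt -1.0 F [-11.5   4.7  31.4] gap 0.0123 -> shift [ 0.009 -0.    -0.002] yaw -0.009
```

View pics/f.png

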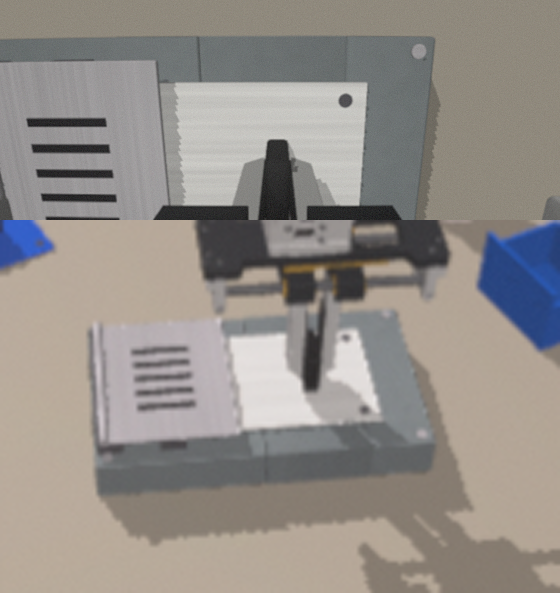

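The plate lies flat under the lip. Its far edge is at y = 50 mm and its trailing edge at x = 92.5 mm, so the leading edge is at about -47.5 mm. The cover is in place, so I'm handing in.

```bash
python3 -c "
from h import *
print(arm.sign_off()); go(.5275,-.1435,.072,-15.7)"
```

```text
the job is handed in; nothing more can be done
None
the job is handed in; nothing more can be done
```

The job is handed in at about 11.5 s of robot time, with the plate still held and pressed flat. The interface reports no verdict, so what follows are my own measurements.

**What I did:**
- I pressed the plunger with the shut fingers until they met 31 N against the 4 N spring, tip at 34.3 mm where 34.5 mm is the stop. Then I lifted clear so it could rise.
- I gripped the silver plate by its black pull and lowered it onto the deck with the leading edge already past the plunger. I then slid it under the lip and pressed down.

**Last checks:**
- **Tuck:** the leading edge is at chassis x of about -47.5 mm, or 27.5 mm under the lip.
- **Square and centred:** it is centred to about 0.2 mm and square to within about 0.01 rad.
- **Lip:** it is where it was at the start, to within about 1 mm in the wrist view.
- **Flat and pressed:** the tool sits at the height expected for the plate flat on the deck, pressing with about 31 N and 50 N of grip. The plunger is hidden under the plate, so I infer it is in from this.

**Disagreements and gaps:**
- The tool pose put the leading edge about 2.5 mm less deep than the camera did; both are well inside the limits.
- I saw no contact with the mug, meter, bin or phone, but I did not measure their positions again at the end.
- I did not check the plunger's rise by camera; a force change of about 2.5 N when the plate was lowered onto it fits its being up.

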